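Shim the rocking inspection stand

TASK

The round black inspection stand rocks because the foot under the brass cap on its rim, the one facing the yellow wedge, is too short. Push the wedge along the bench, thin end first, under that foot until the stand is level and stops rocking, then let go and move clear. Only push the wedge: do not lift or tip it, do not ram it in with force, keep the robot off the stand and leave the jar, the weight and the screwdriver where they are.

Things in the scene. Friction and masses are not known exactly. Their poses are not given: they have to be found in the camera images.
- wedge: loose yellow plastic wedge shim, 120 g, 130 x 60 mm. Origin: centre of its underside; z up. +x points to the thin tip (3 mm thick, at x = +65 mm). The slope rises 0.14 mm per mm to 21 mm at the thick end, where an upright push wall (8 mm thick, 60 mm wide, 34 mm high) makes the flat back face at x = -65 mm. It starts only roughly aimed at the foot and stays where it is left.
- wedge_tip (a point): middle of the wedge's thin edge, on its underside
- short_foot (a point): lowest point of the short foot: a steel ball end, 20 mm diameter, under a brass nut of 32 mm diameter; a brass cap (25 mm across, top at 68 mm) on the rim stands right above it. It hangs 5 mm above the bench while the stand sags, 12 mm when level (the nut's underside is then 29 mm up). Level is reached with the foot about 65 mm behind the wedge's tip.
- stand_mid (a point): point on the bench under the stand's middle; the short foot is 105 mm off along its -x. Round dark base 240 mm across, 40 to 60 mm above the bench when level, with a 176 mm stage (top at 81 mm) and a camera column 240 mm high. Rubber bump stops (14 mm across) hang almost to the bench at x = -40, y = +80 and -80 mm; other feet at (12, 100), (12, -100), (105, 0) mm.
- rocker (a joint): rocking angle of the stand about its two side feet, rad: 0 = level, resting on the foot opposite the short one; 0.06 = sagging fully to the short foot, as at the start. Sliding the wedge in takes about 1 to 5 N; at 0 the push needed climbs within 3 to 6 mm to 10 N and more, as the stand then rests on all feet and the wedge is tight: judge by this feel too, readings may be 0.005 off.
- jar: bystander: small jar, 44 mm diameter, 60 mm high; origin at the centre of its underside
- weight: bystander: brass weight, 36 mm diameter, 50 mm high; origin at the centre of its underside
- driver: bystander: screwdriver with blue handle, 160 mm long, lying on the bench, origin under its middle, blade to its +x
Mind the look-alikes: they are no part of the job. Of the things shaped like the wedge, the yellow one is meant.

How it is judged:
By the outcome, as a careful person would: the job done as asked, in the order asked, and still so for the second after the job is handed in, with the robot touching nothing.
It also fails if it takes over 48 s, if anything falls off the work surface, if the arm or the gripper's body presses on something with over 40 N, if the wrist force passes 120 N, or if a joint passes its speed limit or range.

ROBOT

A 6-joint arm with a two-finger parallel gripper is mounted at the origin on the work surface. World frame = base frame: x ahead of the robot, y to its left, z up, the work surface at z = 0. Lengths are in m, angles in rad, forces in N, time in s.
With the tool pointing down it reaches from about 0.25 to 0.8 m from the base axis. Payload 3.9 kg.
Tool frame: the origin (TCP) lies on the centre line of the jaws, within the pads' length; the fingertips stand 14 mm ahead of it and the grasp point (between the pads) lies 5 mm behind it; y points along the fingers, x is the direction in which the jaws open and shut, and the axes are right-handed (so a half turn about y gives the same grasp; the last joint's range is limited). The gripper opens to 85 mm and grips with 20 to 120 N. Pads are 22 mm wide; open, the fingers measure 114 mm over their backs; the gripper's body (76 mm by 85 mm) begins 54 mm behind the grasp point. The pads swing forward as they close: fully open they stand 13 mm farther back than shut.
Start: joints at [-1.329, 0.26, -0.138, 1.173, 0, 1.571], TCP at [0.126, -0.51, 0.245] pointing down, gripper open.
Joint ranges: [-2.78, 2.78], [-0.83, 1.72], [-1.28, 1.37], [-1.9, 2.12], [-1.57, 1.48], [-3.14, 3.14]. Speed limits (rad/s): [2.57, 2.57, 3.14, 3.14, 3.14, 3.14].

INTERFACE

Orientations are given as a unit quaternion [w, x, y, z].
In Python, from rig import get_state, optics, close_job gives the robot as it stands. The module is installed in compiled form; this text tells all that it offers.
- The arm moves only by the shell command python3 -m crank 'ROWS' [OPENING]. ROWS is JSON, one flat list of numbers, 4 for each row, row after row: the shift along the tool's x, y, z in mm, then the turn about the tool's y in rad. In form: [x, y, z, yaw, x, y, z, yaw, ...]. A call has 1 to 5 rows; each row shifts and turns the commanded pose from where the row before left it, along the tool's axes as they then stand; what a row does not reach is not made up. A row lasts 1/8 s, in which the tool goes at most 62.5 mm and 10.7 degrees, less where a joint would pass 70% of its speed; a pose out of reach is approached as far as the arm can. A call is refused whole if a number of a shift passes 62.5 or a number of a turn 0.188, either way. A call with a gripper value outside its range is refused whole. OPENING is the gripper command: -1 is fully open, 1 is shut, values between are in proportion, set as the call begins (- or left out, the last holds). The fingers move at their own pace and stop on an object; the grip force is fixed at half the most. Time passes only in rows, so rows that do not move let the fingers close. It gives the time, the measured TCP pose, the force and the opening at its end, in the units of the state.
- get_state(): the state, without advancing time (a new reading comes with each control period).
- optics.capture(name): name is "side" or "top"; returns a dict with "color" (400x640x3 uint8, blue, green, red), "range_z" (400x640 float32, m along the optical axis (not along the pixel's ray), 0 where there is no reading), "fx", "fy", "cx", "cy" (pixels), "k1" (the pictures are not rectified: a ray, as slopes to the right and down, at radius r is drawn at 1 + k1 r^2 times it, then the intrinsics apply), "world_from_camera" (4x4, takes a point from camera to world coordinates). Camera axes: x right, y down, z forward; pixel columns grow to the right and rows downward; lengths in m; the calibration is good to about 2 mm. A picture is of the moment at which its call begins.
- close_job(): hands the job in, once; it reports no verdict.
The state is a dict: "time_s": time; "joints": joint angles; "dq": joint speeds; "joint_torque": joint torques, N m; "ee_pos": TCP position; "orientation": TCP orientation; "contact_force": force on the tool from outside, world axes, zero at the start; "ft_torque": the same for the moment, N m; "gripper_width": finger opening in m.
Only numpy, scipy, OpenCV 4.12 (cv2) and the standard library are available. Lean on these libraries where they do the work, as an engineer would, in place of code of your own. Each camera call takes 0.05 s, during which the arm holds its last target. There are 200 camera calls.

## Working session

There is one attempt and no reset: what is moved stays moved. The work goes in short steps, Python scripts to look and compute and a shell command to move; the robot and the scene stay as the last step left them, time stands still between calls to the robot, and variables do not carry over. Pictures are saved under pics/ and viewed, about 8 in all and at most 12, crops included, and the job is handed in when it is done.

```bash
mkdir -p pics; cat > h.py <<'E'
import numpy as np, cv2
from rig import get_state, optics
def cap(n,save=None):
    c=optics.capture(n)
    if save: cv2.imwrite('pics/'+save,c['color'])
    return c
def ray(c,u,v):
    x=np.array([(u-c['cx'])/c['fx'],(v-c['cy'])/c['fy']]);s=x.copy()
    for _ in range(20): s=x/(1+c['k1']*(s@s))
    T=np.array(c['world_from_camera']);return T[:3,3],T[:3,:3]@np.array([s[0],s[1],1])
def onplane(c,u,v,z):
    o,d=ray(c,u,v);return o+d*(z-o[2])/d[2]
def proj(c,p):
    T=np.linalg.inv(np.array(c['world_from_camera']));q=T[:3,:3]@np.array(p)+T[:3,3];s=q[:2]/q[2];s=s*(1+c['k1']*(s@s))
    return s*[c['fx'],c['fy']]+[c['cx'],c['cy']]
E
python3 - <<'E'
from h import *
t=cap('top','top0.png');s=cap('side','side0.png')
for c in(t,s): print(c['fx'],c['k1'],np.round(c['world_from_camera'],3).tolist())
print(get_state())
E
```

```text
389.0826185026053 -0.035181129859531604 [[-0.015, -0.996, 0.084, 0.476], [-0.999, 0.011, -0.041, -0.047], [0.04, -0.084, -0.996, 0.77], [0.0, 0.0, 0.0, 1.0]]
376.51964391806735 -0.040901506331356065 [[-0.72, -0.357, 0.595, 0.105], [-0.694, 0.381, -0.611, 0.384], [-0.009, -0.853, -0.522, 0.449], [0.0, 0.0, 0.0, 1.0]]
{'time_s': 0.1, 'joints': array([-1.32895468e+00,  2.60611304e-01, -1.39260029e-01,  1.17270749e+00,
       -1.58274934e-05,  1.57080382e+00]), 'dq': array([-7.56042670e-04, -1.17140146e-03,  2.05868398e-03,  3.09066878e-03,
       -7.88200509e-05, -2.93188729e-04]), 'joint_torque': array([ 9.01321328e-04, -4.06510091e+01,  2.54526597e+01,  1.01565791e-02,
        1.13236695e-04, -9.05909417e-06]), 'ee_pos': array([ 0.12558415, -0.50913929,  0.24454425]), 'orientation': array([ 0.55704453, -0.55627611,  0.4365373 , -0.43553814]), 'contact_force': array([ 0.06403166,  0.24984936, -0.14507812]), 'ft_torque': array([ 0.01613592, -0.00462695,  0.00606892]), 'gripper_width': 0.08557242196161409}
```

View pics/top0.png

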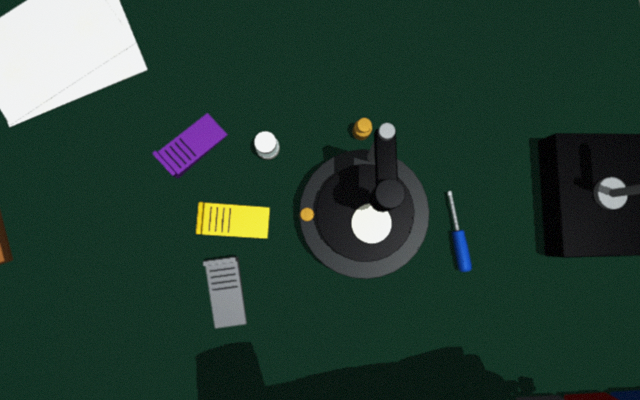

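View pics/side0.png

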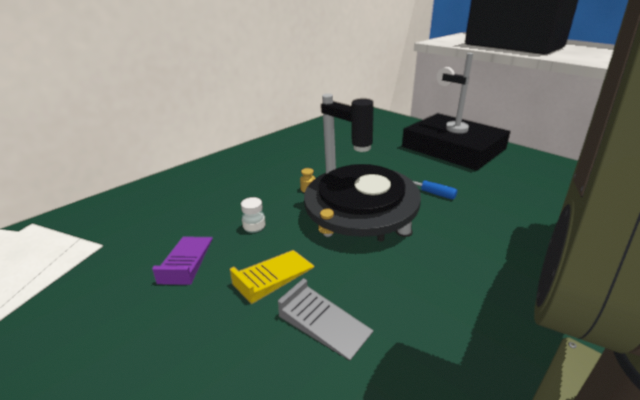

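Candidate wedges in the top view are purple (190,145), yellow (232,220) and grey (225,292). The yellow one is meant: its thin end, at u≈269, faces the brass cap at (307,214) on the stand rim. The weight is at (363,128), the jar at (265,144) and the driver at (458,232). Next I'll measure these and check a crop.

```bash
cat > m.py <<'E'
from h import *
from scipy.spatial.transform import Rotation as Ro
def measure(t,v=True):
    hsv=cv2.cvtColor(t['color'],cv2.COLOR_BGR2HSV)
    ym=cv2.inRange(hsv,(24,120,60),(36,255,255)); 
    cs,_=cv2.findContours(ym,0,2);c=max(cs,key=cv2.contourArea)
    # reference points by ray onto tip underside etc.
    b=cv2.boxPoints(cv2.minAreaRect(c))
    return ym,c,b
if __name__=='__main__':
    t=cap('top');ym,c,b=measure(t);print('box',b.tolist(),cv2.contourArea(c))
    q=cv2.approxPolyDP(c,4,True)[:,0];print(q.tolist())
    for u,v in q: print(u,v,onplane(t,u,v,.003).round(4),onplane(t,u,v,.034).round(4))
    hsv=cv2.cvtColor(t['color'],cv2.COLOR_BGR2HSV)
    om=cv2.inRange(hsv,(10,120,60),(23,255,255))
    for k in cv2.findContours(om,0,2)[0]:
        if cv2.contourArea(k)>40:
            m=cv2.moments(k);u,v=m['m10']/m['m00'],m['m01']/m['m00'];print('orange',u,v,cv2.contourArea(k),onplane(t,u,v,.061).round(4),t['range_z'][int(v),int(u)])
    g=cv2.inRange(t['color'],(40,40,40),(110,110,110));g[:,:290]=0;g[:,440:]=0
    pts=np.argwhere(g)[:,::-1];print(len(pts));h=cv2.convexHull(pts.astype(np.int32)) if len(pts) else None
    if h is not None: print('ell',cv2.fitEllipse(h),onplane(t,*cv2.fitEllipse(h)[0],.06))
    print('jar',onplane(t,265,144,.03))
    s=get_state();w=s['orientation'];print(Ro.from_quat([*w[1:],w[0]]).as_matrix().round(3))
    cv2.imwrite('pics/crop.png',cv2.resize(t['color'][180:260,180:330],None,fx=5,fy=5,interpolation=2))
E
python3 m.py
```

```text
box [[194.58489990234375, 234.06436157226562], [197.32647705078125, 200.616943359375], [270.08355712890625, 206.58062744140625], [267.34197998046875, 240.02804565429688]] 2300.0
[[198, 202], [196, 234], [267, 237], [269, 207]]
198 202 [0.5484 0.1643 0.003 ] [0.5455 0.1558 0.034 ]
196 234 [0.4857 0.1675 0.003 ] [0.4854 0.1589 0.034 ]
267 237 [0.4781 0.0294 0.003 ] [0.478  0.0263 0.034 ]
269 207 [0.5369 0.0253 0.003 ] [0.5345 0.0224 0.034 ]
orange 2.6273408239700373 253.87078651685394 89.0 [0.4533 0.4992 0.061 ] 0.71864223
orange 306.6481481481481 213.95486111111111 144.0 [ 0.5188 -0.0486  0.061 ] 0.70990926
orange 362.6344869459623 127.9659987856709 274.5 [ 0.6788 -0.1552  0.061 ] 0.73838735
6757
ell ((364.7698974609375, 199.67022705078125), (129.48660278320312, 162.04237365722656), 3.4247777462005615) [ 0.54394675 -0.15598249  0.06      ]
jar [0.6567415  0.03009598 0.03      ]
[[ 0.239 -0.     0.971]
 [-0.971  0.001  0.239]
 [-0.002 -1.     0.   ]]
```

View pics/crop.png

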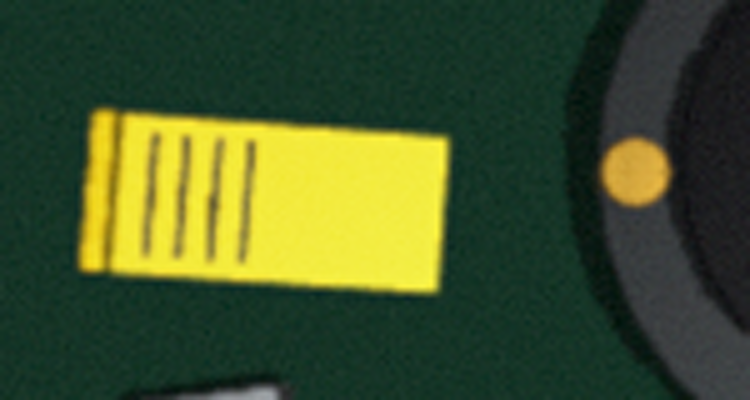

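The crop confirms yellow, with a plain thin edge at right (full-image u≈269) and the cap at (307,214). I'll push the wall with both fingers side by side (gap ~25 mm), with tool x across the wedge and pushing along −z. I'll turn the tool on the way there.

```bash
cat > d.py <<'E'
# usage: d.py x y z theta : remaining delta in tool axes (mm), yaw about tool y (rad)
from h import *
import sys
from scipy.spatial.transform import Rotation as Ro
s=get_state();w=s['orientation'];R=Ro.from_quat([*w[1:],w[0]]).as_matrix()
x,y,z,th=map(float,sys.argv[1:5]);cur=np.arctan2(R[1,0],R[0,0])
print('t',round(s['time_s'],2),'pos',s['ee_pos'].round(4),'th',cur.round(3),'d_tool mm',(R.T@(np.array([x,y,z])-s['ee_pos'])*1e3).round(1),'turn',-(th-cur).round(3),'F',s['contact_force'].round(1),'w',round(s['gripper_width'],4),'j',s['joints'].round(2))
E
python3 - <<'E'
from h import *
t=cap('top')
m=cv2.inRange(t['color'],(0,0,0),(255,255,255))
print('mid',onplane(t,364.5,213.5,.055),'L/R rim',onplane(t,300,213.5,.055),onplane(t,429,213.5,.055),'cap',onplane(t,306.65,213.95,.061))
E
python3 -m crank '[0,0,0,-0.17, 0,0,0,-0.17, 0,0,0,-0.17, 0,0,0,-0.17, 0,0,0,-0.17]' 0.4; python3 d.py 0.40 0.22 0.245 0.05
```

```text
mid [ 0.51870341 -0.15562744  0.055     ] L/R rim [ 0.52017558 -0.03636549  0.055     ] [ 0.51717251 -0.27696659  0.055     ] cap [ 0.51883651 -0.04856219  0.061     ]
time_s: 0.82
ee_pos: [0.1257, -0.5095, 0.2451]
orientation: [0.688, -0.687, 0.166, -0.166]
contact_force: [0.5, 0.3, -0.5]
gripper_width: 0.0252
t 0.82 pos [ 0.1257 -0.5095  0.2451] th -0.473 d_tool mm [-8.840e+01  4.000e-01  7.744e+02] turn -0.523 F [ 0.5  0.3 -0.5] w 0.0252 j [-1.33  0.26 -0.14  1.17 -0.    0.72]
```

```bash
python3 -m crank '[0,0,0,-0.174, 0,0,0,-0.174, 0,0,0,-0.174, 16,0,40,0, 19,0,50,0]'|tail -1; python3 d.py 0.40 0.22 0.245 0.05
```

```text
gripper_width: 0.0254
t 1.45 pos [ 0.1571 -0.4179  0.2449] th 0.041 d_tool mm [2.692e+02 1.000e-01 6.273e+02] turn -0.009 F [0.8 1.  0.1] w 0.0254 j [-1.21  0.13 -0.31  1.13  0.    0.32]
```

```bash
python3 -m crank '[19,0,50,0, 19,0,50,0, 19,0,50,0, 19,0,50,0, 19,0,50,0]'|tail -1; python3 d.py 0.40 0.22 0.245 0.05
```

```text
gripper_width: 0.0259
t 2.08 pos [ 0.2411 -0.1629  0.2454] th 0.042 d_tool mm [174.8   0.4 375.9] turn -0.008 F [ 1.6 -0.5  0.5] w 0.0259 j [-0.59 -0.15 -0.58  1.14  0.    0.93]
```

```bash
python3 -m crank '[18,0,50,0, 18,0,50,0, 18,0,50,0, 20,0,50,0, 20,0,50,0]'|tail -1; python3 d.py 0.515 0.205 0.10 0.05
```

```text
gripper_width: 0.0257
t 2.7 pos [0.3244 0.0913 0.2455] th 0.044 d_tool mm [195.3 145.7 105.3] turn -0.006 F [ 1.3 -1.2 -1.3] w 0.0257 j [ 0.27 -0.07 -0.51  1.12 -0.    1.8 ]
```

```bash
python3 -m crank '[20,0,50,0, 20,0,50,0, 35,0,26,0, 45,20,0,0, 25,30,0,0]'|tail -1; python3 d.py 0.515 0.205 0.03 0.05
```

```text
gripper_width: 0.0258
t 3.33 pos [0.4664 0.2228 0.1952] th 0.044 d_tool mm [ 47.2 165.3 -20.1] turn -0.006 F [-0.6  0.1  0.1] w 0.0258 j [ 0.45  0.27 -0.26  1.04 -0.    1.97]
```

```bash
python3 -m crank '[24,40,-6,0, 23,40,-5,-0.006, 0,40,0,0, 0,30,0,0, 0,18,0,0]'|tail -1; python3 d.py 0.515 0.2 0.024 0.05
python3 -c "
from h import *
s=cap('side','side1.png');t=cap('top','top1.png')
cv2.imwrite('pics/both1.png',np.vstack([cv2.resize(s['color'][150:330,150:470],None,fx=1.6,fy=1.6),cv2.resize(t['color'][130:290,120:440],None,fx=1.6,fy=1.6)]))"
```

```text
gripper_width: 0.0256
t 3.95 pos [0.5098 0.2119 0.0252] th 0.049 d_tool mm [  4.6   1.2 -12.2] turn -0.001 F [0.1 0.2 0.5] w 0.0256 j [ 0.39  0.49 -0.41  0.67 -0.    1.92]
```

View pics/both1.png

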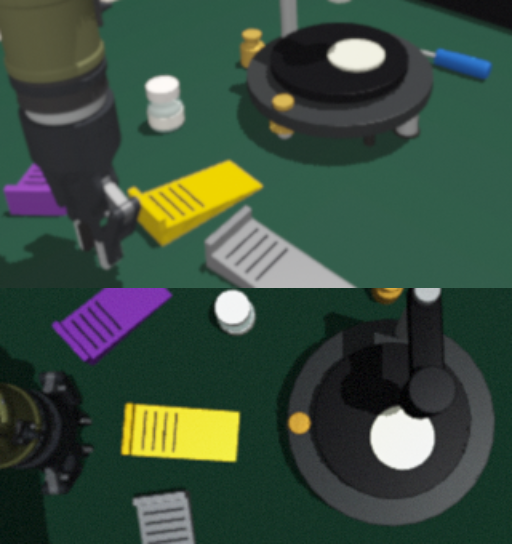

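The tool stands behind the wall, with the path clear. Now I'll push gently, turning the wedge CCW as contact starts.

```bash
python3 -m crank '[3,0,-10,0, 0,0,-10,0, 0,0,-8,0, 0,0,-5,0, 0,0,-5,0]'|tail -2; python3 -m crank '[0,0,-4,0, 0,0,-4,0, 0,0,-4,0, 0,0,-4,0, 0,0,-4,0]'|tail -2; cat > w.py <<'E'
from m import *
t=cap('top');ym,c,b=measure(t)
P=c[:,0].astype(float)
# tip edge: two corners with largest u
q=cv2.approxPolyDP(c,4,True)[:,0];q=q[np.argsort(q[:,0])]
# long side edges via tip-end slope points: fit lines to upper & lower contour between u range
u0,u1=q[:2,0].max()+12,q[-2:,0].min()-4
L=[]
ax=[]
for u in np.arange(u0,u1+1):
    v=np.where(ym[:,int(u)])[0]
    if len(v)>10: ax.append((u,(v.min()+v.max())/2))
ax=np.array(ax);k=np.polyfit(ax[:,0],ax[:,1],1)
ut=q[-2:,0].mean()
tip=onplane(t,ut+.5,np.polyval(k,ut),.003);a=onplane(t,u0,np.polyval(k,u0),.016)
d=tip-a;print('tip',tip.round(4),'ang',np.arctan2(d[0],-d[1]).round(3),'x at y=-.05',(tip[0]+d[0]/d[1]*(-.05-tip[1])).round(4),'corners',q.tolist())
E
python3 w.py; python3 d.py 0.515 0.16 0.024 0.05
```

```text
contact_force: [-0.1, 0.0, 0.4]
gripper_width: 0.0256
contact_force: [-0.6, 1.3, 0.2]
gripper_width: 0.0255
tip [0.5137 0.0116 0.003 ] ang -0.023 x at y=-.05 0.5122 corners [[205, 202], [205, 233], [275, 203], [276, 233]]
t 5.35 pos [0.5168 0.154  0.0273] th 0.049 d_tool mm [-1.5  3.3  6. ] turn -0.001 F [0.2 0.2 0.4] w 0.0253 j [ 0.29  0.47 -0.45  0.65 -0.    1.81]
```

```bash
python3 -m crank '[0,3,-4,0, 0,0,-4,0, 0,0,-4,0, 0,0,-4,0, 0,0,-4,0]'|tail -2;python3 w.py; python3 d.py 0.515 0.16 0.024 0.05
```

```text
contact_force: [-0.4, 0.6, 0.3]
gripper_width: 0.0256
tip [ 0.5234 -0.0081  0.003 ] ang 0.045 x at y=-.05 0.5253 corners [[215, 232], [216, 200], [285, 199], [286, 229]]
t 6.03 pos [0.5178 0.1339 0.0243] th 0.049 d_tool mm [-1.5  0.3 26.2] turn -0.001 F [ 0.5 -0.8 -0.1] w 0.0258 j [ 0.25  0.47 -0.46  0.64 -0.    1.78]
```

```bash
python3 -m crank '[0,0,-4,0.04, 0,0,-4,0, 0,0,-4,0, 0,0,-4,0, 0,0,-4,0]'|tail -2;python3 w.py; python3 d.py 0.519 0.16 0.024 0.0
```

```text
contact_force: [0.2, 0.8, -1.2]
gripper_width: 0.0258
tip [ 0.5183 -0.0257  0.003 ] ang 0.01 x at y=-.05 0.5185 corners [[225, 202], [226, 233], [293, 200], [296, 231]]
t 6.7 pos [0.5181 0.114  0.0243] th 0.009 d_tool mm [ 1.3  0.3 46. ] turn 0.009 F [ 0.5 -0.9  0.1] w 0.0258 j [ 0.22  0.46 -0.47  0.64 -0.    1.78]
```

```bash
cat > tilt.py <<'E'
from h import *
def tilt():
    t=cap('top');P=[]
    for v in range(150,280,2):
        for u in range(298,432,2):
            z=t['range_z'][v,u]
            if z>0:
                o,d=ray(t,u,v);P.append(o+d*z)
    P=np.array(P);r=np.hypot(P[:,0]-.519,P[:,1]+.156)
    Q=P[(r<.116)&(r>.094)&(P[:,2]>.04)&(P[:,2]<.08)]
    for _ in range(4):
        A=np.c_[Q[:,:2]-[.519,-.156],np.ones(len(Q))];k=np.linalg.lstsq(A,Q[:,2],rcond=None)[0]
        e=Q[:,2]-A@k;Q=Q[abs(e)<max(2.5*e.std(),.001)]
    C=P[np.hypot(P[:,0]-.519,P[:,1]+.0495)<.008]
    print('tilt slope y',k[1].round(4),'x',k[0].round(4),'h mid',k[2].round(4),len(Q),'cap z',np.median(C[:,2]).round(4))
tilt()
E
python3 tilt.py
python3 -m crank '[0,0,-4,0, 0,0,-4,0, 0,0,-4,0, 0,0,-4,0, 0,0,-4,0]'|tail -2;python3 -m crank '[0,0,-4,0, 0,0,-4,0, 0,0,-4,0, 0,0,-3,0, 0,0,-2,0]'|tail -2;python3 tilt.py; python3 w.py; python3 d.py 0.519 0.024 0.024 0.0
```

```text
tilt slope y -0.0613 x 0.0019 h mid 0.0597 928 cap z 0.0614
contact_force: [-0.4, 0.6, 1.3]
gripper_width: 0.0256
contact_force: [-0.2, 1.2, -0.3]
gripper_width: 0.0256
tilt slope y -0.0592 x 0.0001 h mid 0.0597 924 cap z 0.0616
tip [ 0.5186 -0.0365  0.003 ] ang 0.001 x at y=-.05 0.5186 corners [[247, 233], [248, 201], [299, 201], [301, 231]]
t 8.1 pos [0.5185 0.0774 0.0243] th 0.009 d_tool mm [  0.    0.3 -53.5] turn 0.009 F [0.  0.4 0.7] w 0.0257 j [ 0.15  0.45 -0.49  0.63 -0.    1.71]
```

```bash
for i in 1 ; do python3 -m crank '[0,0,-3,0, 0,0,-3,0, 0,0,-3,0, 0,0,-3,0, 0,0,-3,0]'|tail -2;done;python3 tilt.py; python3 d.py 0.519 0.024 0.024 0.0
python3 -m crank '[0,0,-3,0, 0,0,-3,0, 0,0,-3,0, 0,0,-3,0, 0,0,-3,0]'|tail -2;python3 tilt.py; python3 d.py 0.519 0.024 0.024 0.0;python3 w.py
```

```text
contact_force: [0.2, 5.1, -0.8]
gripper_width: 0.0256
tilt slope y -0.0464 x 0.0008 h mid 0.0599 920 cap z 0.0632
t 8.78 pos [0.5186 0.0622 0.0243] th 0.009 d_tool mm [  0.    0.3 -38.2] turn 0.009 F [-0.1  2.4 -0.1] w 0.0256 j [ 0.12  0.45 -0.49  0.63 -0.    1.68]
contact_force: [-0.0, 4.8, -0.0]
gripper_width: 0.0256
tilt slope y -0.0293 x 0.0011 h mid 0.0601 905 cap z 0.0646
t 9.45 pos [0.5187 0.0469 0.0243] th 0.009 d_tool mm [  0.1   0.3 -22.9] turn 0.009 F [ 0.3  0.5 -0.1] w 0.0256 j [ 0.09  0.45 -0.5   0.62 -0.    1.65]
tip [ 0.5184 -0.0395  0.003 ] ang 0.005 x at y=-.05 0.5185 corners [[263, 232], [268, 201], [270, 215], [297, 212], [301, 201], [302, 231]]
```

```bash
python3 -m crank '[0,0,-3,0, 0,0,-3,0, 0,0,-3,0, 0,0,-3,0, 0,0,-3,0]'|tail -2;python3 tilt.py; python3 d.py 0.519 0.024 0.024 0.0
python3 -m crank '[0,0,-2,0, 0,0,-2,0]'|tail -2;python3 tilt.py; python3 d.py 0.519 0.024 0.024 0.0
```

```text
contact_force: [-0.0, 3.6, 0.2]
gripper_width: 0.0254
tilt slope y -0.0108 x -0.0008 h mid 0.0602 881 cap z 0.0672
t 10.18 pos [0.5189 0.032  0.0243] th 0.009 d_tool mm [ 0.1  0.3 -8. ] turn 0.009 F [-0.7  2.  -0.2] w 0.0255 j [ 0.06  0.45 -0.5   0.62 -0.    1.62]
contact_force: [0.9, 4.9, 0.4]
gripper_width: 0.0255
tilt slope y -0.0062 x 0.0003 h mid 0.0602 883 cap z 0.0669
t 10.47 pos [0.5189 0.0283 0.0243] th 0.009 d_tool mm [ 0.1  0.3 -4.3] turn 0.009 F [ 0.5  1.8 -0.5] w 0.0262 j [ 0.05  0.45 -0.5   0.62 -0.    1.62]
```

Getting close, so I'm switching to 1 mm steps and watching the force.

```bash
python3 -m crank '[0,0,-1,0, 0,0,-1,0]'|grep con;python3 -m crank '[0,0,-1,0]'|grep con;python3 -m crank '[0,0,-1,0]'|grep con;python3 tilt.py; python3 d.py 0.519 0.024 0.024 0.0
```

```text
contact_force: [0.0, 3.5, -0.3]
contact_force: [0.1, 4.1, 0.6]
contact_force: [0.5, 4.1, -0.6]
tilt slope y -0.0019 x 0.0004 h mid 0.0604 877 cap z 0.0687
t 11.03 pos [0.519  0.0245 0.0243] th 0.009 d_tool mm [ 0.   0.3 -0.5] turn 0.009 F [0.3 3.6 0.3] w 0.0253 j [ 0.05  0.45 -0.5   0.62 -0.    1.61]
```

```bash
python3 -m crank '[0,0,-1,0]'|grep con;python3 -m crank '[0,0,-1,0]'|grep con;python3 tilt.py; python3 d.py 0.519 0.024 0.024 0.0
```

```text
contact_force: [0.1, 4.2, 0.6]
contact_force: [-0.4, 6.7, 0.9]
tilt slope y -0.0008 x 0.0008 h mid 0.0604 863 cap z 0.0685
t 11.32 pos [0.519  0.023  0.0243] th 0.009 d_tool mm [0.  0.3 1. ] turn 0.009 F [0.5 4.8 0.1] w 0.0255 j [ 0.04  0.45 -0.5   0.62  0.    1.61]
```

```bash
python3 -m crank '[0,0,-1,0]'|grep con;python3 tilt.py; python3 d.py 0.519 0.024 0.024 0.0
```

```text
contact_force: [-0.4, 7.3, 0.9]
tilt slope y -0.0001 x 0.0003 h mid 0.0604 887 cap z 0.0681
t 11.5 pos [0.519  0.0227 0.0243] th 0.009 d_tool mm [0.  0.3 1.3] turn 0.009 F [-0.8  7.3  0.1] w 0.0257 j [ 0.04  0.45 -0.5   0.62  0.    1.6 ]
```

```bash
python3 -m crank '[0,0,-1,0]'|grep con;python3 tilt.py; python3 d.py 0.519 0.024 0.024 0.0
```

```text
contact_force: [-0.3, 9.3, -0.2]
tilt slope y 0.0001 x 0.0001 h mid 0.0604 876 cap z 0.0683
t 11.68 pos [0.519  0.0224 0.0243] th 0.01 d_tool mm [0.  0.4 1.6] turn 0.01 F [0.5 9.5 0.3] w 0.026 j [ 0.04  0.45 -0.5   0.62  0.    1.6 ]
```

```bash
python3 -m crank '[0,0,-1,0]'|grep con;python3 tilt.py; python3 d.py 0.519 0.024 0.024 0.0
```

```text
contact_force: [-0.3, 11.4, 0.3]
tilt slope y -0.0004 x -0.0001 h mid 0.0604 858 cap z 0.0679
t 11.85 pos [0.519  0.022  0.0243] th 0.01 d_tool mm [0.1 0.4 1.9] turn 0.01 F [ 0.3 11.2  0.3] w 0.0254 j [ 0.04  0.45 -0.5   0.62  0.01  1.6 ]
```

The stand is level and the push has reached 11 N, so the wedge is tight. I'm backing straight off, then raising.

```bash
python3 -m crank '[0,0,3,0, 0,0,8,0, 0,0,20,0, 0,0,30,0, 0,0,30,0]'|grep con; python3 -m crank '[0,-30,20,0, 0,-50,0,0, 0,-50,0,0, 0,0,0,0, 0,0,0,0]'|grep con;python3 tilt.py; python3 d.py 0.519 0.024 0.024 0.0
python3 -c "
from h import *
s=cap('side');t=cap('top')
cv2.imwrite('pics/both2.png',np.vstack([cv2.resize(s['color'][150:330,150:470],None,fx=1.6,fy=1.6),cv2.resize(t['color'][110:290,150:470],None,fx=1.6,fy=1.6)]))"
```

```text
contact_force: [1.0, 0.1, -0.3]
contact_force: [-0.5, 0.1, -0.9]
tilt slope y -0.0004 x -0.0008 h mid 0.0603 870 cap z 0.0682
t 13.15 pos [0.517  0.1302 0.1531] th 0.009 d_tool mm [   1.3  129.2 -106.1] turn 0.009 F [-0.1  0.8 -0.9] w 0.0258 j [ 0.25  0.33 -0.29  0.96 -0.    1.81]
```

View pics/both2.png

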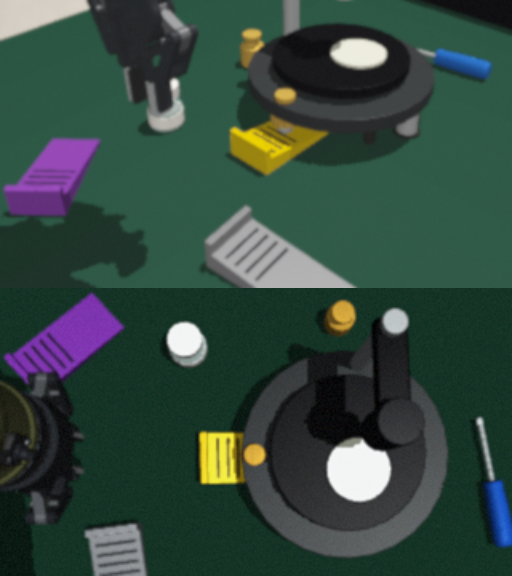

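The picture shows the wedge centred under the foot (crop ~(225,458), cap (255,455)), the arm clear, and the jar, weight and driver where they were. Tilt is still 0 after release, so I'm handing in.

```bash
python3 tilt.py; python3 -c "
from rig import close_job
print(close_job())"
```

```text
tilt slope y -0.0013 x -0.0003 h mid 0.0604 872 cap z 0.0681
the job is handed in; nothing more can be done
None
```

The stand is level and the yellow wedge is tight under its short foot. I handed the job in after about 13 s of robot time; it gives no verdict.

- **Push:** I pushed the wedge's wall with both fingers, straightened its aim to about 0.01 rad, and slid it in. The push took about 4–5 N, then climbed to 11 N over the last 3–4 mm, where I stopped and backed off.
- **Level:** With the wedge in, tilt measured from the depth image fell from 0.06 to about 0.000. After I let go it read -0.0004, then -0.0013 just before hand-in, which is within the measurement noise. The cap top was at 68 mm, as it should be when level.
- **Clear of everything:** The robot was clear of everything, with about zero force on the tool. The jar, weight and screwdriver looked unmoved in the last picture.
- **Not measured:** Once the wedge was under the stand its tip was hidden, so I judged its depth from the tool position, tilt and force. I did not re-measure the positions of the jar, weight and screwdriver, and I did not nudge the stand to test for rocking. No checks failed or disagreed.

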